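# Set up a valve spool for a run-out check

## Task

Set up the valve spool on the granite surface plate for a run-out check: stand the two matching small V-blocks on the plate in line with the stop screw, lay the spool across them with one ground journal fully in each V, its plain end facing the stop screw and about 10 mm short of it without touching. Then stand the dial stand on the plate behind the spool (the side away from the robot), so that the dial's plunger presses down on the top of the spool's thick middle land, near the middle of it. Set everything down, do not drop it.

Things in the scene. Friction and masses are not known exactly. Their poses are not given: they have to be found in the camera images.
- plate: Granite surface plate, fixed: dark grey slab 220 (its x) by 260 (its y), flat top 50 above the bench. Origin at the centre of its underside; x points away from the robot to its back edge, y to the robot's left, z up; it may be turned a little. It carries only the end stop at the start.
- stop: End stop, fixed on the plate near its right (-y) end: dark block 40 (x) by 36 (y) by 62 high with a brass thumbscrew along its y, 47 above the plate. Origin at the centre of its underside, on the plate's top; axes parallel to the plate's. The screw's tip (8 diameter) is at x 0, y +34, z +47 and points to +y: the spool's axis belongs on this line.
- vblock_a: One of two identical small steel V-blocks, loose, upright; either may go at either end. 30 long (x, along the V), 45 wide (y), 45 high, 0.42 kg; 90 degree V, 32 wide at the top, 16 deep. Origin at the centre of its underside, z up. Grip it across its width (y). A journal in the V has its axis 47.4 above the underside. (The big V-block is not part of the job.)
- vblock_b: The other V-block of the pair, identical to the first.
- spool: Valve spool, loose, lying on the bench, about 0.5 kg. Origin on its axis (17 high) at the middle of the thick land; x along the axis towards the hexagon. Land 34 diameter, x -25 to +25 (grip it here); journals 26 diameter, -75 to -25 (ends in the plain end) and +25 to +69; hexagon 34 across flats, +69 to +84. V-blocks belong at x -47 and +47, within 7, clear of land and hexagon.
- stand: Dial stand, loose, upright, about 0.72 kg: dark base 54 (x) by 50 (y) by 40 high; steel beam 18 (x) by 14 (y) up to 176 (grip across y at about 152; a clamp spans 102 to 126); a dial 50 across on an arm to -x, centred at x -65, z 114, 15 thick. Origin at the centre of the base's underside, z up. In use it stands behind the spool, its -x towards the robot, square to the spool.
- dial_tip (a point): Lower tip of the dial's plunger: at x -65, y 0 of the stand and, when free, 60.4 above its underside. That is 4 lower than the top of the land of a spool seated in the V-blocks on the same surface, so the plunger is pressed in about 4 when the stand is lowered with the tip over the land.
- plunger (a joint): How far the dial's plunger is pressed in, m: 0 free, at most 0.010. Spring force about 0.6 N at 0 and 1.8 N at 0.010.

How it is judged:
By the outcome, as a careful person would: the job done as asked, in the order asked, and still so for the second after the job is handed in, with the robot touching nothing.
It also fails if it takes over 115 s, if anything falls off the work surface, if the arm or the gripper's body presses on something with over 40 N, if the wrist force passes 120 N, or if a joint passes its speed limit or range.

## Robot

A 7-joint arm with a two-finger parallel gripper is mounted at the origin on the work surface. World frame = base frame: x ahead of the robot, y to its left, z up, the work surface at z = 0. Lengths are in m, angles in rad, forces in N, time in s.
With the tool pointing down it reaches from about 0.425 to 0.875 m from the base axis. Payload 4.7 kg.
Tool frame: the origin (TCP) lies at the very end of the fingers, on their centre line; the grasp point (between the pads) lies 19 mm behind it; z points along the fingers, y is the line along which they close (so a half turn about z gives the same grasp; the last joint's range is limited). The gripper opens to 85 mm and grips with 20 to 120 N. Pads are 22 mm wide; open, the fingers measure 114 mm over their backs; the gripper's body (76 mm by 85 mm) begins 54 mm behind the grasp point. The pads swing forward as they close: fully open they stand 13 mm farther back than shut.
Start: joints at [-1.239, 0.321, -0.07, 1.45, 0.023, 1.371, -0.057], TCP at [0.203, 0.617, 0.231] pointing down, gripper open.
Joint ranges: [-2.86, 2.86], [-0.3, 2.09], [-1.38, 1.24], [0.06, 2.45], [-1.56, 4.7], [0.09, 2.05], [-2.69, 2.69]. Speed limits (rad/s): [2.57, 2.57, 3.14, 3.14, 3.14, 3.14, 3.14].

## Interface

Orientations are given as a 3x3 rotation matrix whose columns are the frame's x, y, z axes.
In Python, from rig import bot gives the robot as it stands.
- The arm moves only by the tool servo_tool, never from a script. Its argument "series" is a list of rows, each a list of 3 entries, a list of its own where there are three numbers: the shift along the tool's x, y, z in cm, then the turn, a rotation vector about the tool's x, y, z in rad, then the opening, from 0 (shut) to 1 (fully open). In form: [[[x, y, z], [rx, ry, rz], grip], ...]. A call has 1 to 20 rows; each row shifts and turns the commanded pose from where the row before left it, along the tool's axes as they then stand; what a row does not reach is not made up. A row lasts 1/10 s, in which the tool goes at most 50 mm and 8.59 degrees, less where a joint would pass 70% of its speed; a pose out of reach is approached as far as the arm can. A call with a gripper value outside its range is refused whole. The fingers move at their own pace and stop on an object; "force" is the grip in N (left out, the last holds). Time passes only in rows, so rows that do not move let the fingers close. It gives the time, the measured TCP pose, the force, the opening and the grip force at its end, in the units of the state.
- bot.sense(): the state, without advancing time (a new reading comes with each control period).
- bot.grab_frame(name): name is "side" or "top"; returns a dict with "pixels" (400x640x3 uint8, blue, green, red), "camera_matrix" (3x3 intrinsics, pixels), "rvec" (rotation vector, rad) and "tvec" (3), from world to camera coordinates, as OpenCV has them. Camera axes: x right, y down, z forward; pixel columns grow to the right and rows downward; lengths in m; the calibration is good to about 2 mm. A picture is of the moment at which its call begins. There is no depth.
- bot.hand_in(): hands the job in; it is judged then, once.
Trained networks look in the newest picture that a camera, given by its name, has taken for a name from the list of things; names that differ only in an ending like _2 or _b are one class to them, and where a whole thing is asked for, a point or a joint stands for the part that bears it (a point fixed in the world has none). Each returns a list of dicts, best first, with "p" (0 to 1); they miss things now and then, are a little off and sometimes report something else, mostly with a low value. They report only what shows in the picture. A call takes as long as a camera call.
- bot.spot_in(camera, label): "rect" ([left, top, width, height] in pixels, round what is visible of it).
- bot.masks_of(camera, label): "pixels" (400x640 bool, what is visible of it) and "rect" ([left, top, width, height] in pixels, round what is visible of it).
- bot.spot_point(camera, label): "xy" ([column, row] in pixels: a listed point, or the origin of a listed thing).
The state is a dict: "time": time; "qpos": joint angles; "dq": joint speeds; "effort": joint torques, N m; "position": TCP position; "tcp_rot": TCP orientation; "wrist_force": force on the tool from outside, world axes, zero at the start; "torque": the same for the moment, N m; "opening": finger opening in m; "finger_force": force on a finger pad.
Only numpy, scipy, OpenCV 4.12 (cv2) and the standard library are available. Lean on these libraries where they do the work, as an engineer would, in place of code of your own. Each camera call takes 0.05 s, during which the arm holds its last target. There are 200 camera calls.

## Working session

There is one attempt and no reset: what is moved stays moved. The work goes in short steps, Python scripts to look and compute and a tool call to move; the robot and the scene stay as the last step left them, time stands still between calls to the robot, and variables do not carry over. Pictures are saved under pics/ and viewed, at most 14 in all, crops included, and the job is handed in when it is done.

Besides the shell and the picture viewer there is one more tool, called after "Emit:" as name([rows], argument=value, ...), one row to a line, values as JSON. servo_tool: Moves the arm, as the interface text tells. Its arguments: {"type":"object","properties":{"series":{"type":"array","items":{"type":"array"}},"force":{"type":"number"}},"required":["series"]}

```bash
mkdir -p pics; ls
python3 - <<'E'
from rig import bot
import cv2
s=bot.sense();print(s['time'],s['position'],s['tcp_rot'],s['opening'])
for c in('top','side'):
    f=bot.grab_frame(c);cv2.imwrite(f'pics/{c}0.png',f['pixels']);print(c,f['camera_matrix'],f['rvec'],f['tvec'])
    for l in('plate','stop','vblock_a','spool','stand','dial_tip'):
        print(l,[(round(d['p'],2),[round(float(v)) for v in d['rect']]) for d in bot.spot_in(c,l)],[(round(d['p'],2),[round(float(v),1) for v in d['xy']]) for d in bot.spot_point(c,l)])
E
```

```text
pics
0.0 [0.20298439 0.61691932 0.23021375] [[-9.49940755e-01  3.12429682e-01 -5.05431786e-04]
 [ 3.12430074e-01  9.49938940e-01 -1.85986339e-03]
 [-1.00947194e-04 -1.92467213e-03 -9.99998143e-01]] 0.08559167763031449
top [[424.01427203   0.         315.53734036]
 [  0.         424.01427203 198.42340035]
 [  0.           0.           1.        ]] [ 2.13436089 -2.12385744  0.19592175] [0.00304666 0.45067069 0.96935552]
plate [(0.87, [267, 110, 118, 101]), (0.37, [424, 213, 56, 48])] [(0.61, [330.6, 161.8]), (0.46, [373.4, 180.3])]
stop [(0.75, [362, 170, 23, 22])] [(0.57, [370.8, 176.7])]
vblock_a [(0.76, [419, 131, 28, 26]), (0.56, [190, 133, 24, 26])] [(0.66, [432.4, 146.7]), (0.66, [204.0, 147.4])]
spool [(0.89, [190, 207, 24, 67])] [(0.98, [201.5, 244.3])]
stand [(0.91, [423, 215, 56, 44])] [(0.7, [434.9, 231.2])]
dial_tip [] [(0.23, [431.6, 147.1])]
side [[454.29369002   0.         322.51872923]
 [  0.         454.29369002 203.35790388]
 [  0.           0.           1.        ]] [ 2.16551733 -0.62636594  0.28007451] [-0.3690517   0.21951018  0.87489914]
plate [(0.66, [307, 167, 137, 104])] [(0.86, [369.9, 223.1])]
stop [(0.65, [368, 214, 20, 32])] [(0.89, [380.4, 243.5])]
vblock_a [(0.92, [458, 264, 23, 34])] [(0.93, [462.7, 290.4]), (0.5, [313.8, 152.9])]
spool [(0.67, [211, 164, 62, 27])] [(0.65, [238.2, 178.7]), (0.32, [381.1, 337.6])]
stand [(0.88, [351, 267, 52, 84])] [(0.93, [380.1, 336.7])]
dial_tip [] []
```

Run:
```python
import cv2
a=cv2.imread('pics/top0.png')[90:290,170:490];cv2.imwrite('pics/top0c.png',cv2.resize(a,(800,500),interpolation=cv2.INTER_CUBIC))
a=cv2.imread('pics/side0.png')[130:370,190:510];cv2.imwrite('pics/side0c.png',cv2.resize(a,(800,600),interpolation=cv2.INTER_CUBIC))
```

```text
(no output)
```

View pics/top0c.png

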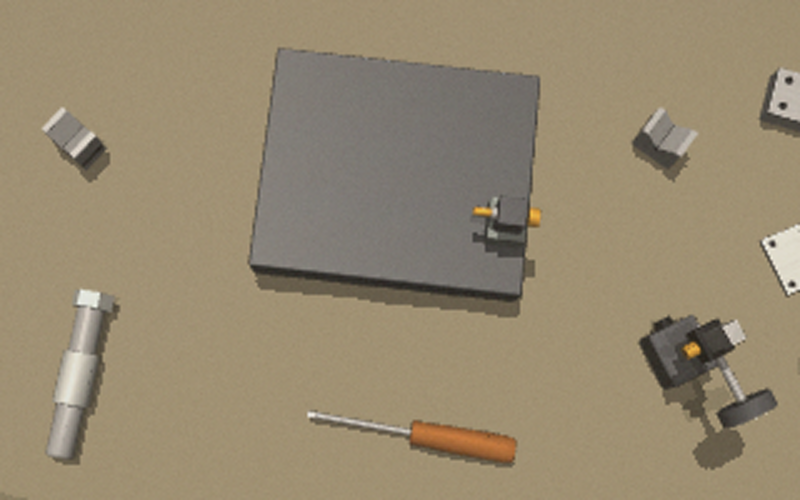

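View pics/side0c.png

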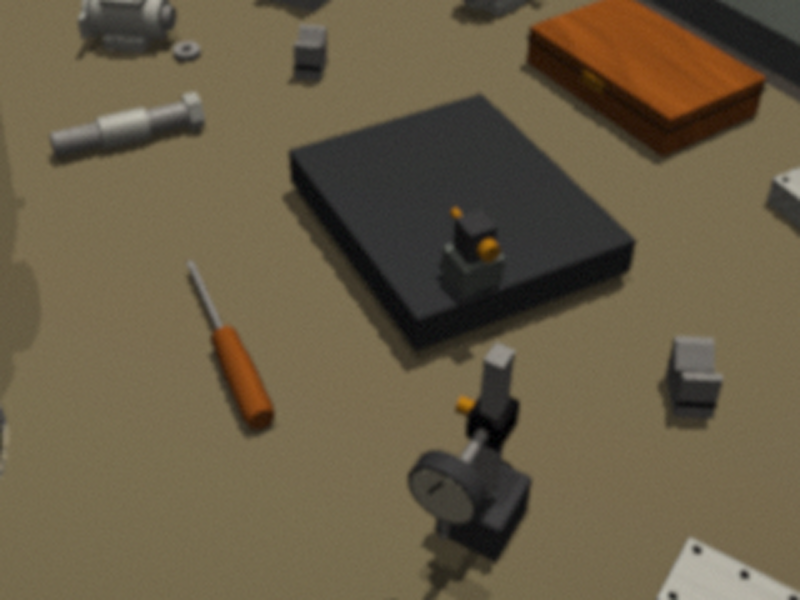

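```bash
cat > fit.py <<'E'
import numpy as np, cv2
from scipy.optimize import minimize
from rig import bot
def box(x0,x1,y0,y1,z0,z1): return np.array([[x,y,z] for x in(x0,x1) for y in(y0,y1) for z in(z0,z1)],float)
def cylx(x0,x1,r,z,n=24,y=0):
    a=np.arange(n)*2*np.pi/n
    return np.array([[x,y+r*np.cos(t),z+r*np.sin(t)] for x in(x0,x1) for t in a])
def prism(yz): return np.array([[x,y,z] for x in(-15,15) for y,z in yz],float)
M={'plate':[box(-110,110,-130,130,0,50)],
 'stop':[box(-20,20,-18,18,0,30),box(-12,12,-18,18,30,62)],
 'vblock_a':[prism([(-22.5,0),(22.5,0),(22.5,29),(-22.5,29)]),prism([(-22.5,29),(0,29),(-16,45),(-22.5,45)]),prism([(22.5,29),(0,29),(16,45),(22.5,45)])],
 'spool':[cylx(-25,25,17,17),cylx(-75,69,13,17),cylx(69,84,18.5,17,6)],
 'stand':[box(-27,27,-25,25,0,40),box(-9,9,-7,7,40,176),box(-15,15,-13,13,102,126),cylx(-72.5,-57.5,25,114),cylx(-60,0,4,114)]}
def frames(): return {c:bot.grab_frame(c) for c in('top','side')}
def proj(f,P): return cv2.projectPoints(np.asarray(P,float).reshape(-1,3),f['rvec'],f['tvec'],f['camera_matrix'],None)[0].reshape(-1,2)
S=4
def render(f,parts,p,z,roi):
    x,y,a=p; c,s=np.cos(a),np.sin(a); R=np.array([[c,-s,0],[s,c,0],[0,0,1]])
    l,t,w,h=roi; im=np.zeros((h*S,w*S),np.uint8)
    for q in parts:
        uv=(proj(f,q/1000@R.T+[x,y,z])-[l-.5,t-.5])*S-.5
        cv2.fillConvexPoly(im,cv2.convexHull(np.round(uv*16).astype(np.int32)),255,shift=4)
    return cv2.resize(im,(w,h),interpolation=cv2.INTER_AREA)/255.
def fit(name,fr,masks,init,z=0.,yaws=(0,),free=True):
    """masks: {camera: bool image}; returns (x,y,yaw), mean IoU"""
    rois={}
    for c,m in masks.items():
        x,y,w,h=cv2.boundingRect(m.astype(np.uint8)); l,t=max(x-25,0),max(y-25,0)
        rois[c]=(l,t,min(x+w+25,640)-l,min(y+h+25,400)-t)
    def cost(p):
        v=0
        for c,m in masks.items():
            l,t,w,h=rois[c]; r=render(fr[c],M[name],p,z,rois[c]); k=m[t:t+h,l:l+w]
            v+=1-np.minimum(r,k).sum()/np.maximum(r,k).sum()
        return v/len(masks)
    best=None
    for a in yaws:
        x0=np.array([*init,a]); sim=np.array([x0,x0+[.008,0,0],x0+[0,.008,0],x0+[0,0,.2]])
        for k in range(2):
            r=minimize(cost,x0,method='Nelder-Mead',options=dict(initial_simplex=sim,xatol=1e-4,fatol=1e-5,maxiter=200))
            x0=r.x; sim=np.array([x0,x0+[.003,0,0],x0+[0,.003,0],x0+[0,0,.05]])
        if best is None or r.fun<best.fun: best=r
    return best.x,1-best.fun
def ray(f,uv,z):
    R=cv2.Rodrigues(np.array(f['rvec'],float))[0]; t=np.array(f['tvec']).ravel()
    d=R.T@np.linalg.inv(f['camera_matrix'])@[uv[0],uv[1],1]; o=-R.T@t
    return (o+d*(z-o[2])/d[2])[:2]
E
cat > look.py <<'E'
from fit import *
fr=frames()
def near(c,l,uv):
    ms=[m for m in bot.masks_of(c,l)]
    ms=[m for m in ms if np.hypot(m['rect'][0]+m['rect'][2]/2-uv[0],m['rect'][1]+m['rect'][3]/2-uv[1])<35]
    return ms[0]['pixels'] if ms else None
E
python3 - <<'E'
from look import *
fs=lambda c:fr[c]
jobs=[('plate',(326,160),0,(-.06,)),('stop',(373,181),.05,(-.06,)),('vblock_a',(432,147),0,(0,.5,1,1.5,2,2.6)),('vblock_a',(203,147),0,(0,.5,1,1.5,2,2.6)),('spool',(201,244),0,(-.2,)),('stand',(440,231),0,(.45,))]
for n,uv,z,yaws in jobs:
    i=ray(fr['top'],uv,z+(.02 if n!='plate' else .05)); ms={}
    for c in fr:
        q=uv if c=='top' else proj(fr[c],[*i,z+.03])[0]
        m=near(c,n,q)
        if m is not None: ms[c]=m
    if len(ms)<2: print(n,'only',list(ms))
    p,v=fit(n,fr,ms,i,z,yaws)
    out=[np.round(fit(n,fr,{c:ms[c]},p[:2],z,(p[2],))[0],4) for c in ms]
    print(n,np.round(i,3),np.round(p,4),round(v,3),out)
print(bot.sense()['time'])
E
```

```text
plate [ 0.543 -0.019] [ 0.5508 -0.0244 -0.116 ] 0.897 [array([ 0.5502, -0.025 , -0.1134]), array([ 0.5572, -0.0161, -0.1079])]
stop [ 0.487 -0.128] [ 0.4944 -0.1269 -0.0888] 0.866 [array([ 0.4941, -0.1266, -0.0087]), array([ 0.4952, -0.1266, -0.1914])]
vblock_a [ 0.586 -0.284] [ 0.5908 -0.2923 -0.628 ] 0.909 [array([ 0.59  , -0.2932, -0.5935]), array([ 0.5918, -0.2914, -0.6278])]
vblock_a only ['side']
vblock_a [0.583 0.285] [ 0.5899  0.2972 -0.7155] 0.922 [array([ 0.5899,  0.2972, -0.7161])]
spool [0.343 0.278] [ 0.3503  0.2816 -0.1655] 0.925 [array([ 0.35  ,  0.2819, -0.1623]), array([ 0.3499,  0.281 , -0.1835])]
stand [ 0.376 -0.294] [ 0.3777 -0.2956  0.4767] 0.901 [array([ 0.3781, -0.2961,  0.4457]), array([ 0.3782, -0.2953,  0.4887])]
2.0
```

```bash
cat >> fit.py <<'E'
def grey(f,uv,r=60,thr=55):
    """grey (unsaturated) blob nearest uv, holes filled"""
    hsv=cv2.cvtColor(f['pixels'],cv2.COLOR_BGR2HSV); m=(hsv[...,1]<thr).astype(np.uint8)
    n,l,st,ce=cv2.connectedComponentsWithStats(m)
    k=1+np.argmin([np.hypot(*(ce[i]-uv))+(0 if st[i][4]>40 else 1e4) for i in range(1,n)])
    cs=cv2.findContours((l==k).astype(np.uint8),cv2.RETR_EXTERNAL,cv2.CHAIN_APPROX_NONE)[0]
    o=np.zeros_like(m); cv2.drawContours(o,cs,-1,1,-1); return o.astype(bool)
E
python3 - <<'E'
from fit import *
fr=frames()
f=fr['top']; hsv=cv2.cvtColor(f['pixels'],cv2.COLOR_BGR2HSV)
for c,u in (('top',[(300,150),(390,150),(385,182),(371,206),(201,244),(300,212),(203,147)]),('side',[(360,200),(340,250),(300,300),(460,285),(240,180),(314,152)])):
    h=cv2.cvtColor(fr[c]['pixels'],cv2.COLOR_BGR2HSV); print([h[v,x].tolist() for x,v in u])
R={}
for n,p,z in (('plate',(.551,-.024,-.11),0),('vblock_a',(.591,-.292,-.62),0),('vblock_a',(.59,.297,-.71),0),('spool',(.35,.2815,-.17),0),('stand',(.378,-.2955,.47),0)):
    ms={c:grey(fr[c],proj(fr[c],[p[0],p[1],.025])[0]) for c in fr}
    q,v=fit(n,fr,ms,p[:2],z,(p[2],))
    print(n,[int(m.sum()) for m in ms.values()],np.round(q,4),round(v,3),[(lambda r:(np.round(r[0],4).tolist(),round(r[1],3)))(fit(n,fr,{c:ms[c]},p[:2],z,(p[2],))) for c in ms])
for c in fr:
    h=cv2.cvtColor(fr[c]['pixels'],cv2.COLOR_BGR2HSV)
    m=((h[...,1]>150)&(h[...,0]<28)&(h[...,2]>90)).astype(np.uint8)
    n,l,st,ce=cv2.connectedComponentsWithStats(m)
    print(c,[(st[i].tolist(),np.round(ce[i],1).tolist()) for i in range(1,n) if st[i][4]>4 and 350<ce[i][0]<400 and 160<ce[i][1]<250])
E
```

```text
[[18, 20, 128], [19, 71, 161], [21, 67, 159], [17, 15, 116], [23, 28, 190], [20, 69, 160], [18, 26, 218]]
[[75, 10, 51], [22, 89, 43], [21, 85, 105], [30, 23, 33], [27, 19, 134], [30, 12, 44]]
plate [9734, 8271] [ 0.5517 -0.0248 -0.1097] 0.941 [([0.5514, -0.0251, -0.1076], np.float64(0.973)), ([0.5583, -0.0161, -0.115], np.float64(0.928))]
vblock_a [342, 578] [ 0.5914 -0.2915 -0.6871] 0.931 [([0.5909, -0.2915, -0.6433], np.float64(0.945)), ([0.5928, -0.291, -0.7055], np.float64(0.946))]
vblock_a [314, 239] [ 0.5873  0.2946 -0.6478] 0.905 [([0.5868, 0.294, -0.7046], np.float64(0.936)), ([0.5884, 0.2963, -0.6132], np.float64(0.936))]
spool [869, 724] [ 0.3505  0.2815 -0.1618] 0.931 [([0.3498, 0.2812, -0.1611], np.float64(0.947)), ([0.3514, 0.2829, -0.1601], np.float64(0.938))]
stand [1002, 1874] [ 0.3774 -0.2959  0.486 ] 0.864 [([0.3778, -0.2969, 0.4465], np.float64(0.893)), ([0.3787, -0.2944, 0.5171], np.float64(0.858))]
top [([360, 173, 6, 3, 17], [362.5, 174.1]), ([381, 173, 5, 7, 28], [383.2, 176.4])]
side [([370, 213, 5, 4, 13], [372.1, 214.4]), ([382, 225, 7, 6, 30], [384.6, 227.5])]
```

Run:
```python
from fit import *
fr=frames()
print('tip ray top',ray(fr['top'],(359.7,174.1),.097),'knob',ray(fr['top'],(383.2,176.4),.097),'tipside',ray(fr['side'],(371,213.7),.097))
y=-.108;P=(.5514,-.0251,y)
c,s=np.cos(y),np.sin(y);R=np.array([[c,-s],[s,c]])
st=(.4945,-.1268);print('stop in plate mm',R.T@(np.array(st)-P[:2])*1000, 'pred tip',np.array(st)+R@[0,.034])
for cam,(l,t,w,h) in (('top',(255,95,140,125)),('side',(295,155,150,120))):
    im=cv2.resize(fr[cam]['pixels'][t:t+h,l:l+w],None,fx=4,fy=4,interpolation=cv2.INTER_CUBIC)
    def draw(B,p,z,col):
        q=B/1000; uv=(proj(fr[cam],np.c_[q[:,:2]@R.T+p[:2],q[:,2]+z])-[l,t]+.5)*4
        for i in range(8):
            for j in range(i):
                if bin(i^j).count('1')==1: cv2.line(im,tuple(map(int,uv[i])),tuple(map(int,uv[j])),col,1)
    draw(M['plate'][0],P,0,(0,255,0));draw(box(-20,20,-18,18,0,62),st,.05,(0,0,255));draw(box(-4,4,18,34,43,51),st,.05,(255,255,0))
    cv2.imwrite(f'pics/ov_{cam}.png',im)
a,b=cv2.imread('pics/ov_top.png'),cv2.imread('pics/ov_side.png')
```

```text
tip ray top [ 0.49708716 -0.09458548] knob [ 0.49202335 -0.14787026] tipside [ 0.49976027 -0.09104191]
stop in plate mm [ -45.60622129 -107.24072258] pred tip [ 0.49816487 -0.0929981 ]
```

View pics/ov_top.png

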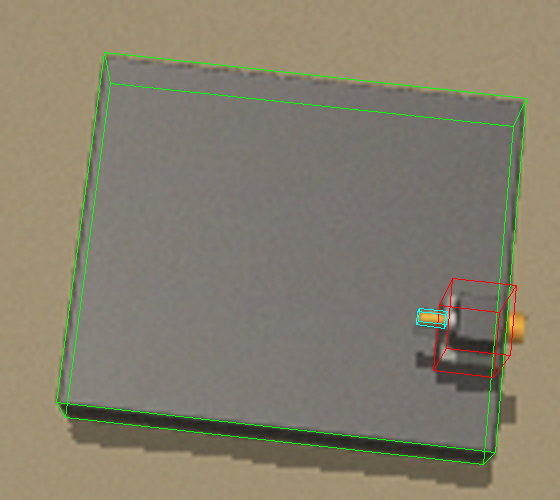

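View pics/ov_side.png

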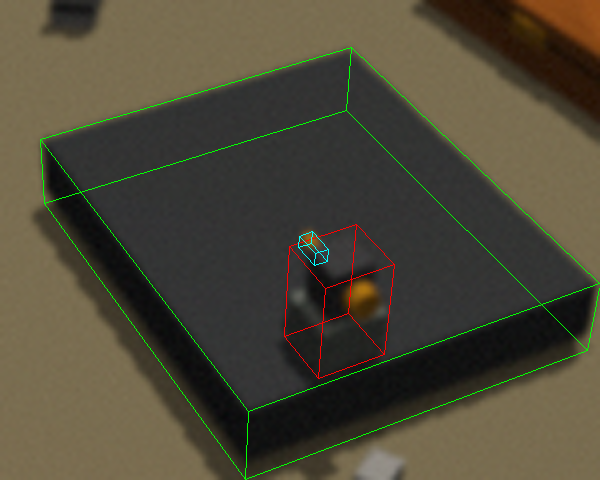

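```bash
cat > plan.py <<'E'
import numpy as np,sys
from rig import bot
def plan(x,y,z,th):
    s=bot.sense();R=np.array(s['tcp_rot']);p=np.array(s['position'])
    d=R.T@(np.array([x,y,z])-p)*100; cur=np.arctan2(R[1,1],R[0,1])
    rz=-(th-cur); zt=R.T@[0,0,-1.]; tilt=np.cross([0,0,1],zt)
    # shift in new axes (rotate first)
    c,q=np.cos(rz),np.sin(rz); d2=[c*d[0]+q*d[1],-q*d[0]+c*d[1],d[2]]
    print('t',round(s['time'],2),'pos',np.round(p,4),'th',round(cur,4),'open',round(s['opening'],4),'F',np.round(s['wrist_force'],1),'q7',round(s['qpos'][6],2))
    print('shift now-axes',np.round(d,2),'after-turn axes',np.round(d2,2),'rz',round(rz,4),'tilt',np.round(tilt,4))
if __name__=='__main__': plan(*map(float,sys.argv[1:]))
E
python3 plan.py .588 .2955 .012 .891
```

```text
t 2.2 pos [0.2031 0.6175 0.2313] th 1.253 open 0.0851 F [ 0.3 -0.4  1.1] q7 -0.06
shift now-axes [-46.62 -18.56  21.93] after-turn axes [-50.17  -0.85  21.93] rz 0.362 tilt [ 0.      0.0001 -0.    ]
```

Emit:
servo_tool([
  [[0, 0, 1], [0, 0, 0.12], 1],
  [[0, 0, 1], [0, 0, 0.12], 1],
  [[0, 0, 1], [0, 0, 0.122], 1],
  [[-3.86, -0.06, 0.5], [0, 0, 0], 1],
  [[-3.86, -0.06, 0.5], [0, 0, 0], 1],
  [[-3.86, -0.06, 0.5], [0, 0, 0], 1],
  [[-3.86, -0.06, 0.5], [0, 0, 0], 1],
  [[-3.86, -0.06, 0.5], [0, 0, 0], 1],
  [[-3.86, -0.06, 0.5], [0, 0, 0], 1],
  [[-3.86, -0.06, 0.5], [0, 0, 0], 1],
  [[-3.86, -0.06, 0.5], [0, 0, 0], 1],
  [[-3.86, -0.07, 0.5], [0, 0, 0], 1],
  [[-3.86, -0.07, 0.5], [0, 0, 0], 1],
  [[-3.86, -0.07, 0.5], [0, 0, 0], 1],
  [[-3.86, -0.07, 0.5], [0, 0, 0], 1],
  [[-3.86, -0.07, 0.5], [0, 0, 0], 1],
  [[0, 0, 0], [0, 0, 0], 1],
  [[0, 0, 0], [0, 0, 0], 1],
  [[0, 0, 0], [0, 0, 0], 1],
])

```text
time: 4.1
position: [0.5873, 0.297, 0.1364]
tcp_rot: [[-0.779, 0.627, -0.001], [0.627, 0.779, 0.001], [0.001, 0.0, -1.0]]
wrist_force: [0.1, 0.5, -0.0]
opening: 0.0855
finger_force: 0.0
```

```bash
python3 plan.py .588 .2955 .012 .891
```

```text
t 4.1 pos [0.5873 0.297  0.1364] th 0.8927 open 0.0855 F [ 0.1  0.5 -0. ] q7 0.45
shift now-axes [-0.16 -0.08 12.44] after-turn axes [-0.16 -0.08 12.44] rz 0.0017 tilt [ 0.0004 -0.0011  0.    ]
```

Emit:
servo_tool([
  [[-0.16, -0.08, 2], [0, 0, 0], 1],
  [[0, 0, 2], [0, 0, 0], 1],
  [[0, 0, 2], [0, 0, 0], 1],
  [[0, 0, 2], [0, 0, 0], 1],
  [[0, 0, 2], [0, 0, 0], 1],
  [[0, 0, 1.4], [0, 0, 0], 1],
  [[0, 0, 1], [0, 0, 0], 1],
  [[0, 0, 0], [0, 0, 0], 1],
  [[0, 0, 0], [0, 0, 0], 0.3],
  [[0, 0, 0], [0, 0, 0], 0.3],
  [[0, 0, 0], [0, 0, 0], 0.3],
  [[0, 0, 0], [0, 0, 0], 0.3],
  [[0, 0, 0], [0, 0, 0], 0.3],
  [[0, 0, 0], [0, 0, 0], 0.3],
  [[0, 0, 0], [0, 0, 0], 0.3],
  [[0, 0, 0], [0, 0, 0], 0.3],
], force=50)

```text
time: 5.7
position: [0.5895, 0.2935, 0.0136]
tcp_rot: [[-0.777, 0.629, 0.001], [0.629, 0.777, 0.0], [-0.001, 0.001, -1.0]]
wrist_force: [-2.9, -2.1, 5.4]
opening: 0.0444
finger_force: 53.6
```

```bash
python3 plan.py .5122 .0382 .062 -.108
```

```text
t 5.7 pos [0.5895 0.2935 0.0136] th 0.8906 open 0.0444 F [-2.9 -2.1  5.4] q7 0.48
shift now-axes [-10.06 -24.71  -4.85] after-turn axes [-26.22  -4.92  -4.85] rz 0.9986 tilt [ 0.0005  0.0006 -0.    ]
```

Emit:
servo_tool([
  [[0, 0, -1], [0, 0, 0], 0.3],
  [[0, 0, -1.5], [0, 0, 0], 0.3],
  [[0, 0, -1.25], [0, 0, 0.125], 0.3],
  [[0, 0, -1.25], [0, 0, 0.125], 0.3],
  [[0, 0, -1.25], [0, 0, 0.125], 0.3],
  [[0, 0, -1.25], [0, 0, 0.125], 0.3],
  [[0, 0, -1.25], [0, 0, 0.125], 0.3],
  [[0, 0, -1.25], [0, 0, 0.125], 0.3],
  [[0, 0, 0], [0, 0, 0.125], 0.3],
  [[0, 0, 0], [0, 0, 0.124], 0.3],
  [[-3.28, -0.61, 0], [0, 0, 0], 0.3],
  [[-3.28, -0.61, 0], [0, 0, 0], 0.3],
  [[-3.28, -0.61, 0], [0, 0, 0], 0.3],
  [[-3.28, -0.61, 0], [0, 0, 0], 0.3],
  [[-3.28, -0.61, 0], [0, 0, 0], 0.3],
  [[-3.28, -0.61, 0], [0, 0, 0], 0.3],
  [[-3.28, -0.61, 0], [0, 0, 0], 0.3],
  [[-3.26, -0.65, 0], [0, 0, 0], 0.3],
  [[0, 0, 0], [0, 0, 0], 0.3],
  [[0, 0, 0], [0, 0, 0], 0.3],
])

```text
time: 7.7
position: [0.5117, 0.0381, 0.1131]
tcp_rot: [[0.11, 0.994, 0.001], [0.994, -0.11, 0.002], [0.002, 0.001, -1.0]]
wrist_force: [-0.1, -0.1, -5.1]
opening: 0.0442
finger_force: 52.8
```

```bash
python3 plan.py .5122 .0382 .0625 -.108
python3 - <<'E'
from fit import *
f=bot.grab_frame('side');cv2.imwrite('pics/s1.png',cv2.resize(f['pixels'][80:280,250:470],None,fx=3,fy=3,interpolation=cv2.INTER_CUBIC))
E
```

```text
t 7.7 pos [0.5117 0.0381 0.1131] th -0.1101 open 0.0442 F [-0.1 -0.1 -5.1] q7 -0.16
shift now-axes [0.01 0.04 5.06] after-turn axes [0.01 0.04 5.06] rz -0.0021 tilt [ 0.0009 -0.0017  0.    ]
```

View pics/s1.png

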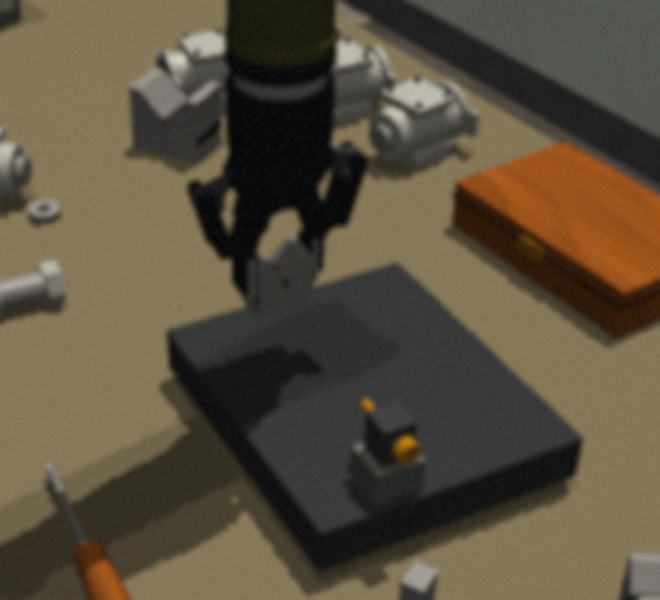

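Emit:
servo_tool([
  [[-0.15, 0.03, 1], [0, 0, 0], 0.3],
  [[0, 0, 1.2], [0, 0, 0], 0.3],
  [[0, 0, 1.2], [0, 0, 0], 0.3],
  [[0, 0, 0.8], [0, 0, 0], 0.3],
  [[0, 0, 0.4], [0, 0, 0], 0.3],
  [[0, 0, 0.2], [0, 0, 0], 0.3],
  [[0, 0, 0.1], [0, 0, 0], 0.3],
  [[0, 0, 0.05], [0, 0, 0], 0.3],
  [[0, 0, 0], [0, 0, 0], 0.3],
  [[0, 0, 0], [0, 0, 0], 0.3],
])

```text
time: 8.75
position: [0.5119, 0.037, 0.0636]
tcp_rot: [[0.108, 0.994, -0.0], [0.994, -0.108, 0.001], [0.001, -0.0, -1.0]]
wrist_force: [-4.8, -1.1, 4.2]
opening: 0.0443
finger_force: 54.1
```

Emit:
servo_tool([
  [[0, 0, 0], [0, 0, 0], 0.55],
  [[0, 0, 0], [0, 0, 0], 0.65],
  [[0, 0, 0], [0, 0, 0], 0.8],
  [[0, 0, 0], [0, 0, 0], 1],
  [[0, 0, 0], [0, 0, 0], 1],
  [[0, 0, 0], [0, 0, 0], 1],
  [[0, 0, -1], [0, 0, 0], 1],
  [[0, 0, -3], [0, 0, 0], 1],
  [[0, 0, -3], [0, 0, 0], 1],
  [[0, 0, -3], [0, 0, 0], 1],
  [[0, 0, -1], [0, 0, 0], 1],
])

```text
time: 9.85
position: [0.5139, 0.0371, 0.1767]
tcp_rot: [[0.108, 0.994, 0.006], [0.994, -0.108, 0.002], [0.002, 0.006, -1.0]]
wrist_force: [1.8, 0.0, -0.4]
opening: 0.0853
finger_force: 0.0
```

```bash
python3 plan.py .5914 -.2915 .0136 .911
```

```text
t 9.85 pos [0.5139 0.0371 0.1767] th -0.1083 open 0.0853 F [ 1.8  0.  -0.4] q7 -0.2
shift now-axes [-31.87  11.16  16.3 ] after-turn axes [-26.2 -21.3  16.3] rz -1.0193 tilt [ 0.0057 -0.0025  0.    ]
```

Emit:
servo_tool([
  [[-3.54, 1.24, 0], [0, 0, 0], 1],
  [[-3.54, 1.24, 0], [0, 0, 0], 1],
  [[-3.54, 1.24, 0], [0, 0, 0], 1],
  [[-3.54, 1.24, 0], [0, 0, 0], 1],
  [[-3.54, 1.24, 0], [0, 0, 0], 1],
  [[-3.54, 1.24, 0], [0, 0, 0], 1],
  [[-3.54, 1.24, 0], [0, 0, 0], 1],
  [[-3.54, 1.24, 0], [0, 0, 0], 1],
  [[-3.55, 1.24, 0], [0, 0, 0], 1],
  [[0, 0, 0], [0, 0, -0.127], 1],
  [[0, 0, 0.5], [0, 0, -0.127], 1],
  [[0, 0, 1], [0, 0, -0.127], 1],
  [[0, 0, 1], [0, 0, -0.127], 1],
  [[0, 0, 1], [0, 0, -0.127], 1],
  [[0, 0, 1], [0, 0, -0.127], 1],
  [[0, 0, 1], [0, 0, -0.127], 1],
  [[0, 0, 1], [0, 0, -0.13], 1],
  [[0, 0, 0], [0, 0, 0], 1],
  [[0, 0, 0], [0, 0, 0], 1],
])

```text
time: 11.75
position: [0.5883, -0.2918, 0.1076]
tcp_rot: [[-0.788, 0.615, -0.001], [0.615, 0.788, 0.0], [0.001, -0.0, -1.0]]
wrist_force: [0.5, -0.0, 0.2]
opening: 0.0853
finger_force: 0.0
```

```bash
python3 plan.py .5914 -.2915 .0136 .911;  python3 - <<'E'
from fit import *
fr=frames(); p=(.512,.0385,1.463)
import look
ms={}
for c in fr:
    m=look.near(c,'vblock_a',proj(fr[c],[.512,.038,.075])[0]); 
    if m is not None: ms[c]=m
print(list(ms))
if ms:
  q,v=fit('vblock_a',fr,ms,p[:2],.05,(1.463,)); print(np.round(q,4),v,[np.round(fit('vblock_a',fr,{c:ms[c]},p[:2],.05,(1.463,))[0],4) for c in ms])
E
```

```text
t 11.75 pos [ 0.5883 -0.2918  0.1076] th 0.9078 open 0.0853 F [ 0.5 -0.   0.2] q7 1.5
shift now-axes [-0.24  0.21  9.4 ] after-turn axes [-0.24  0.21  9.4 ] rz -0.0032 tilt [-0.0001 -0.0008  0.    ]
['top', 'side']
[0.5137 0.0403 1.4467] 0.9265430757075609 [array([0.513 , 0.0405, 1.4393]), array([0.5143, 0.0403, 1.4413])]
```

Emit:
servo_tool([
  [[-0.24, 0.21, 1.5], [0, 0, 0], 1],
  [[0, 0, 2], [0, 0, 0], 1],
  [[0, 0, 2], [0, 0, 0], 1],
  [[0, 0, 2], [0, 0, 0], 1],
  [[0, 0, 1.2], [0, 0, 0], 1],
  [[0, 0, 0.7], [0, 0, 0], 1],
  [[0, 0, 0], [0, 0, 0], 1],
  [[0, 0, 0], [0, 0, 0], 0.3],
  [[0, 0, 0], [0, 0, 0], 0.3],
  [[0, 0, 0], [0, 0, 0], 0.3],
  [[0, 0, 0], [0, 0, 0], 0.3],
  [[0, 0, 0], [0, 0, 0], 0.3],
  [[0, 0, 0], [0, 0, 0], 0.3],
  [[0, 0, 0], [0, 0, 0], 0.3],
  [[0, 0, 0], [0, 0, 0], 0.3],
])

```text
time: 13.55
position: [0.5923, -0.2924, 0.0151]
tcp_rot: [[-0.79, 0.613, 0.002], [0.613, 0.79, -0.001], [-0.002, 0.0, -1.0]]
wrist_force: [-1.4, -0.6, 5.8]
opening: 0.0449
finger_force: 53.4
```

```bash
python3 plan.py .5018 -.0555 .0636 -.108
```

```text
t 13.55 pos [ 0.5923 -0.2924  0.0151] th 0.9107 open 0.0449 F [-1.4 -0.6  5.8] q7 1.54
shift now-axes [21.67 13.17 -4.89] after-turn axes [ 22.57 -11.54  -4.89] rz 1.0187 tilt [ 0.0003  0.0021 -0.    ]
```

Emit:
servo_tool([
  [[0, 0, -1], [0, 0, 0], 0.3],
  [[0, 0, -1.5], [0, 0, 0.113], 0.3],
  [[0, 0, -1.5], [0, 0, 0.113], 0.3],
  [[0, 0, -1.5], [0, 0, 0.113], 0.3],
  [[0, 0, -1.5], [0, 0, 0.113], 0.3],
  [[0, 0, -1.5], [0, 0, 0.113], 0.3],
  [[0, 0, -1.5], [0, 0, 0.113], 0.3],
  [[0, 0, -1.5], [0, 0, 0.113], 0.3],
  [[0, 0, -1.5], [0, 0, 0.113], 0.3],
  [[0, 0, -0.5], [0, 0, 0.115], 0.3],
  [[2.81, -1.44, 0], [0, 0, 0], 0.3],
  [[2.81, -1.44, 0], [0, 0, 0], 0.3],
  [[2.81, -1.44, 0], [0, 0, 0], 0.3],
  [[2.81, -1.44, 0], [0, 0, 0], 0.3],
  [[2.81, -1.44, 0], [0, 0, 0], 0.3],
  [[2.81, -1.44, 0], [0, 0, 0], 0.3],
  [[2.81, -1.44, 0], [0, 0, 0], 0.3],
  [[2.81, -1.46, 0], [0, 0, 0], 0.3],
  [[0, 0, 0], [0, 0, 0], 0.3],
  [[0, 0, 0], [0, 0, 0], 0.3],
])

```text
time: 15.55
position: [0.5005, -0.0547, 0.1486]
tcp_rot: [[0.106, 0.994, -0.001], [0.994, -0.106, 0.001], [0.001, -0.001, -1.0]]
wrist_force: [0.2, -1.3, -3.3]
opening: 0.0441
finger_force: 52.7
```

```bash
python3 plan.py .5018 -.0555 .0651 -.108
```

```text
t 15.55 pos [ 0.5005 -0.0547  0.1486] th -0.1058 open 0.0441 F [ 0.2 -1.3 -3.3] q7 0.0
shift now-axes [-0.07  0.14  8.35] after-turn axes [-0.07  0.14  8.35] rz 0.0022 tilt [-0.0007 -0.0006  0.    ]
```

Emit:
servo_tool([
  [[-0.15, 0.14, 1], [0, 0, 0.002], 0.3],
  [[0, 0, 2], [0, 0, 0], 0.3],
  [[0, 0, 2], [0, 0, 0], 0.3],
  [[0, 0, 1.5], [0, 0, 0], 0.3],
  [[0, 0, 1], [0, 0, 0], 0.3],
  [[0, 0, 0.4], [0, 0, 0], 0.3],
  [[0, 0, 0.2], [0, 0, 0], 0.3],
  [[0, 0, 0.1], [0, 0, 0], 0.3],
  [[0, 0, 0.1], [0, 0, 0], 0.3],
  [[0, 0, 0], [0, 0, 0], 0.3],
  [[0, 0, 0], [0, 0, 0], 0.3],
])

```text
time: 16.65
position: [0.5027, -0.0573, 0.0662]
tcp_rot: [[0.11, 0.994, 0.001], [0.994, -0.11, 0.0], [0.0, 0.001, -1.0]]
wrist_force: [-0.6, 0.1, -3.0]
opening: 0.0443
finger_force: 52.8
```

Emit:
servo_tool([
  [[0.1, -0.06, 0.1], [0, 0, 0], 0.3],
  [[0, 0, 0.1], [0, 0, 0], 0.3],
  [[0, 0, 0], [0, 0, 0], 0.3],
  [[0, 0, 0], [0, 0, 0], 0.3],
])

```text
time: 17.05
position: [0.5022, -0.0562, 0.065]
tcp_rot: [[0.11, 0.994, 0.0], [0.994, -0.11, 0.001], [0.001, 0.0, -1.0]]
wrist_force: [-3.0, 0.2, 7.2]
opening: 0.0442
finger_force: 54.0
```

Seated. Release, lift, and head for the spool.

Emit:
servo_tool([
  [[0, 0, 0], [0, 0, 0], 0.55],
  [[0, 0, 0], [0, 0, 0], 0.65],
  [[0, 0, 0], [0, 0, 0], 0.8],
  [[0, 0, 0], [0, 0, 0], 1],
  [[0, 0, 0], [0, 0, 0], 1],
  [[0, 0, 0], [0, 0, 0], 1],
  [[0, 0, -1], [0, 0, 0], 1],
  [[0, 0, -3], [0, 0, 0], 1],
  [[0, 0, -3], [0, 0, 0], 1],
  [[0, 0, -3], [0, 0, 0], 1],
  [[0, 0, -1], [0, 0, 0], 1],
  [[0, 0, 0], [0, 0, 0], 1],
])

```text
time: 18.25
position: [0.5031, -0.0563, 0.1756]
tcp_rot: [[0.11, 0.994, 0.004], [0.994, -0.11, 0.001], [0.001, 0.004, -1.0]]
wrist_force: [-0.7, -0.8, -0.8]
opening: 0.0855
finger_force: 0.0
```

```bash
python3 plan.py .3505 .2815 .005 -1.734
```

```text
t 18.25 pos [ 0.5031 -0.0563  0.1756] th -0.11 open 0.0855 F [-0.7 -0.8 -0.8] q7 -0.02
shift now-axes [ 31.88 -18.94  17.04] after-turn axes [-20.61 -30.83  17.04] rz 1.624 tilt [ 0.0036 -0.0014  0.    ]
```

Emit:
servo_tool([
  [[3.188, -1.894, 0], [0, 0, 0], 1],
  [[3.188, -1.894, 0], [0, 0, 0], 1],
  [[3.188, -1.894, 0], [0, 0, 0], 1],
  [[3.188, -1.894, 0], [0, 0, 0], 1],
  [[3.188, -1.894, 0], [0, 0, 0], 1],
  [[3.188, -1.894, 0], [0, 0, 0], 1],
  [[3.188, -1.894, 0], [0, 0, 0], 1],
  [[3.188, -1.894, 0], [0, 0, 0], 1],
  [[3.188, -1.894, 0], [0, 0, 0], 1],
  [[3.188, -1.894, 0], [0, 0, 0], 1],
  [[0, 0, 0], [0, 0, 0.135], 1],
  [[0, 0, 0], [0, 0, 0.135], 1],
  [[0, 0, 0], [0, 0, 0.135], 1],
  [[0, 0, 0], [0, 0, 0.135], 1],
  [[0, 0, 0], [0, 0, 0.135], 1],
  [[0, 0, 0], [0, 0, 0.135], 1],
])

```text
time: 19.85
position: [0.3478, 0.2806, 0.1719]
tcp_rot: [[0.799, 0.601, -0.002], [0.601, -0.799, -0.002], [-0.003, 0.0, -1.0]]
wrist_force: [-1.0, -0.3, -1.2]
opening: 0.0852
finger_force: 0.0
```

Emit:
servo_tool([
  [[0, 0, 1], [0, 0, 0.135], 1],
  [[0, 0, 1], [0, 0, 0.135], 1],
  [[0, 0, 1], [0, 0, 0.135], 1],
  [[0, 0, 1], [0, 0, 0.135], 1],
  [[0, 0, 1], [0, 0, 0.135], 1],
  [[0, 0, 1], [0, 0, 0.139], 1],
  [[0, 0, 0], [0, 0, 0], 1],
  [[0, 0, 0], [0, 0, 0], 1],
])

```text
time: 20.65
position: [0.348, 0.2807, 0.1128]
tcp_rot: [[0.987, -0.159, -0.002], [-0.159, -0.987, -0.002], [-0.001, 0.002, -1.0]]
wrist_force: [-0.4, 0.4, -0.0]
opening: 0.0853
finger_force: 0.0
```

```bash
python3 plan.py .3505 .2815 .005 -1.734;  python3 - <<'E'
from fit import *
import look
fr=look.fr
def pl(n,P,z,a):
  ms={}
  for c in fr:
    m=look.near(c,n,proj(fr[c],[*P,z+.025])[0])
    if m is not None: ms[c]=m
  if ms: print(n,list(ms),[ [np.round(x,4) for x in fit(n,fr,k,P,z,(a,))] for k in [ms]+[{c:ms[c]} for c in ms]])
pl('vblock_a',(.512,.0385),.05,1.463)
pl('vblock_a',(.5022,-.0562),.05,1.463)
E
```

```text
t 20.65 pos [0.348  0.2807 0.1128] th -1.7308 open 0.0853 F [-0.4  0.4 -0. ] q7 -2.47
shift now-axes [ 0.24 -0.13 10.78] after-turn axes [ 0.24 -0.13 10.78] rz 0.0032 tilt [ 0.0019  0.0013 -0.    ]
vblock_a ['top', 'side'] [[array([0.5134, 0.0396, 1.4889]), np.float64(0.9006)], [array([0.5129, 0.0395, 1.5104]), np.float64(0.9264)], [array([0.5145, 0.0407, 1.4111]), np.float64(0.8861)]]
vblock_a ['top', 'side'] [[array([ 0.505 , -0.054 ,  1.4569]), np.float64(0.4562)], [array([ 0.505 , -0.054 ,  1.4569]), np.float64(0.9125)], [array([ 0.5022, -0.0562,  1.463 ]), np.float64(0.0)]]
```

Run:
```python
from fit import *
import look
for k in range(2):
  fr=frames()
  for P in ((.5134,.0396),(.503,-.0555)):
    o=[]
    for c in fr:
      m=look.near(c,'vblock_a',proj(fr[c],[*P,.075])[0])
      o.append(None if m is None else [np.round(v,4) for v in fit('vblock_a',fr,{c:m},P,.05,(1.463,))])
    print(P,o)
y=1.463;c,s=np.cos(y),np.sin(y);R=np.array([[c,-s],[s,c]])
T=np.array([.498,-.093]);ims=[]
for cam,(l,t,w,h) in (('top',(285,140,105,60)),('side',(320,170,105,80))):
    im=cv2.resize(fr[cam]['pixels'][t:t+h,l:l+w],None,fx=7 if cam=='top' else 5,fy=7 if cam=='top' else 5,interpolation=cv2.INTER_CUBIC); k=7 if cam=='top' else 5
    def P(q): return ((proj(fr[cam],q)-[l,t]+.5)*k).astype(int)
    for b in (.038,.132):
        pr=np.array([(-22.5,0),(22.5,0),(22.5,45),(16,45),(0,29),(-16,45),(-22.5,45)])
        for x in(-15,15):
            q=np.c_[np.full(7,x),pr]/1000; q=np.c_[q[:,:2]@R.T+T+R@[b,0],q[:,2]+.05]
            cv2.polylines(im,[P(q)],True,(0,255,0),1)
    a=P(np.array([[*(T+R@[d,0]),.097] for d in(0,.17)])); cv2.line(im,tuple(map(int,a[0])),tuple(map(int,a[1])),(0,0,255),1)
    cv2.imwrite(f'pics/v_{cam}.png',im)
```

```text
(0.5134, 0.0396) [[array([0.5122, 0.0404, 1.4475]), np.float64(0.9097)], [array([0.5134, 0.0396, 1.463 ]), np.float64(0.0)]]
(0.503, -0.0555) [[array([ 0.5047, -0.0541,  1.4329]), np.float64(0.9262)], [array([ 0.5034, -0.0543,  1.4619]), np.float64(0.9174)]]
(0.5134, 0.0396) [[array([0.5127, 0.0404, 1.4551]), np.float64(0.9237)], [array([0.5143, 0.0402, 1.4411]), np.float64(0.9635)]]
(0.503, -0.0555) [[array([ 0.5019, -0.0539,  1.4684]), np.float64(0.9371)], [array([ 0.503 , -0.0555,  1.463 ]), np.float64(0.0)]]
```

View pics/v_top.png

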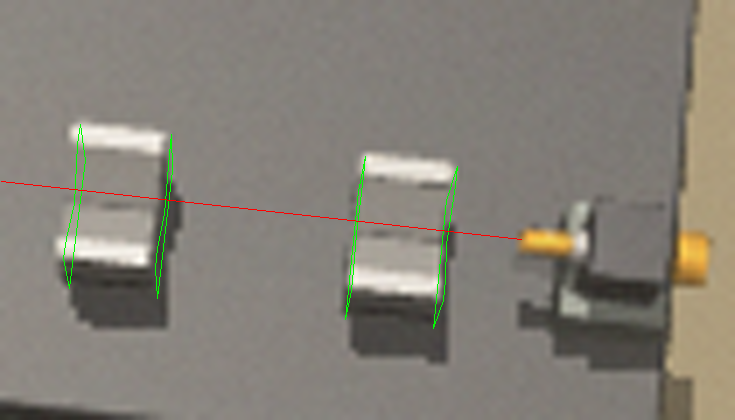

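View pics/v_side.png

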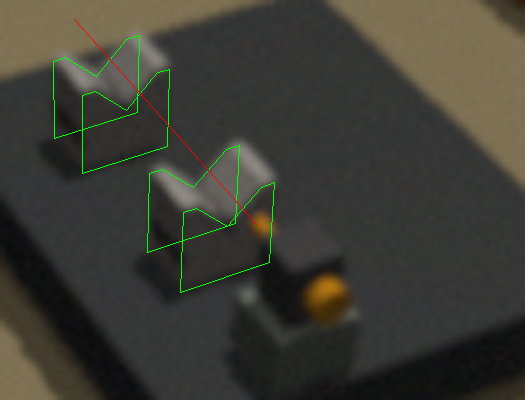

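Emit:
servo_tool([
  [[0.24, -0.13, 2], [0, 0, 0], 1],
  [[0, 0, 2], [0, 0, 0], 1],
  [[0, 0, 2], [0, 0, 0], 1],
  [[0, 0, 2], [0, 0, 0], 1],
  [[0, 0, 1.5], [0, 0, 0], 1],
  [[0, 0, 0.8], [0, 0, 0], 1],
  [[0, 0, 0.4], [0, 0, 0], 1],
  [[0, 0, 0], [0, 0, 0], 1],
  [[0, 0, 0], [0, 0, 0], 1],
])

```text
time: 22.55
position: [0.3517, 0.2827, 0.0075]
tcp_rot: [[0.987, -0.162, 0.001], [-0.162, -0.987, 0.001], [0.001, -0.001, -1.0]]
wrist_force: [-0.0, 0.2, 0.2]
opening: 0.0851
finger_force: 0.0
```

```bash
python3 plan.py .3505 .2815 .005 -1.733
```

```text
t 22.55 pos [0.3517 0.2827 0.0075] th -1.734 open 0.0851 F [-0.   0.2  0.2] q7 -2.44
shift now-axes [-0.1   0.14  0.25] after-turn axes [-0.1   0.14  0.25] rz -0.001 tilt [-0.0011 -0.0007  0.    ]
```

Emit:
servo_tool([
  [[-0.1, 0.14, 0.2], [0, 0, 0], 1],
  [[0, 0, 0], [0, 0, 0], 0.1],
  [[0, 0, 0], [0, 0, 0], 0.1],
  [[0, 0, 0], [0, 0, 0], 0.1],
  [[0, 0, 0], [0, 0, 0], 0.1],
  [[0, 0, 0], [0, 0, 0], 0.1],
  [[0, 0, 0], [0, 0, 0], 0.1],
  [[0, 0, 0], [0, 0, 0], 0.1],
  [[0, 0, 0], [0, 0, 0], 0.1],
  [[0, 0, 0], [0, 0, 0], 0.1],
  [[0, 0, 0], [0, 0, 0], 0.1],
], force=60)

```text
time: 23.65
position: [0.3503, 0.2814, 0.0053]
tcp_rot: [[0.987, -0.163, 0.0], [-0.163, -0.987, 0.001], [0.0, -0.001, -1.0]]
wrist_force: [-0.5, -0.7, 6.1]
opening: 0.032
finger_force: 59.6
```

```bash
python3 plan.py .5072 -.0085 .0854 -.108
```

```text
t 23.65 pos [0.3503 0.2814 0.0053] th -1.7341 open 0.032 F [-0.5 -0.7  6.1] q7 -2.44
shift now-axes [20.2  26.05 -8.02] after-turn axes [-27.12  18.73  -8.02] rz -1.6261 tilt [-0.0007 -0.0003  0.    ]
```

Emit:
servo_tool([
  [[0, 0, -0.5], [0, 0, 0], 0.1],
  [[0, 0, -1], [0, 0, 0], 0.1],
  [[0, 0, -1.5], [0, 0, 0], 0.1],
  [[0, 0, -2], [0, 0, 0], 0.1],
  [[0, 0, -2], [0, 0, 0], 0.1],
  [[0, 0, -2], [0, 0, 0], 0.1],
  [[0, 0, -2], [0, 0, 0], 0.1],
  [[0, 0, -2], [0, 0, -0.08], 0.1],
  [[0, 0, -1.5], [0, 0, -0.13], 0.1],
  [[0, 0, -0.5], [0, 0, -0.13], 0.1],
  [[0, 0, 0], [0, 0, -0.13], 0.1],
  [[0, 0, 0], [0, 0, -0.13], 0.1],
  [[0, 0, 0], [0, 0, -0.13], 0.1],
  [[0, 0, 0], [0, 0, -0.13], 0.1],
  [[0, 0, 0], [0, 0, -0.13], 0.1],
  [[0, 0, 0], [0, 0, -0.13], 0.1],
  [[0, 0, 0], [0, 0, -0.13], 0.1],
  [[0, 0, 0], [0, 0, -0.13], 0.1],
  [[0, 0, 0], [0, 0, -0.13], 0.1],
  [[0, 0, 0], [0, 0, -0.116], 0.1],
])

```text
time: 25.65
position: [0.3495, 0.2804, 0.1546]
tcp_rot: [[0.103, 0.995, -0.001], [0.995, -0.103, -0.001], [-0.001, -0.001, -1.0]]
wrist_force: [0.6, -0.2, -4.1]
opening: 0.0319
finger_force: 60.1
```

```bash
python3 plan.py .5072 -.0085 .0857 -.108
```

```text
t 25.65 pos [0.3495 0.2804 0.1546] th -0.1029 open 0.0319 F [ 0.6 -0.2 -4.1] q7 -0.85
shift now-axes [-27.11  18.66   6.91] after-turn axes [-27.01  18.8    6.91] rz 0.0051 tilt [-0.0007  0.0011  0.    ]
```

Emit:
servo_tool([
  [[-1.5, 1.04, 0], [0, 0, 0], 0.1],
  [[-2.7, 1.88, 0], [0, 0, 0], 0.1],
  [[-2.7, 1.88, 0], [0, 0, 0], 0.1],
  [[-2.7, 1.88, 0], [0, 0, 0], 0.1],
  [[-2.7, 1.88, 0], [0, 0, 0], 0.1],
  [[-2.7, 1.88, 0], [0, 0, 0], 0.1],
  [[-2.7, 1.88, 0], [0, 0, 0], 0.1],
  [[-2.7, 1.88, 0], [0, 0, 0], 0.1],
  [[-2.7, 1.88, 0], [0, 0, 0], 0.1],
  [[-2.5, 1.74, 0], [0, 0, 0], 0.1],
  [[-1.5, 0.9, 0], [0, 0, 0], 0.1],
  [[0, 0, 0], [0, 0, 0], 0.1],
  [[0, 0, 0], [0, 0, 0], 0.1],
])

```text
time: 26.95
position: [0.5062, -0.0085, 0.1545]
tcp_rot: [[0.109, 0.994, -0.001], [0.994, -0.109, 0.0], [0.0, -0.001, -1.0]]
wrist_force: [0.0, 0.6, -3.7]
opening: 0.032
finger_force: 60.2
```

```bash
python3 plan.py .5072 -.0085 .0857 -.108
python3 - <<'E'
from fit import *
f=bot.grab_frame('side');cv2.imwrite('pics/s2.png',cv2.resize(f['pixels'][110:280,280:450],None,fx=3,fy=3,interpolation=cv2.INTER_CUBIC))
E
```

```text
t 26.95 pos [ 0.5062 -0.0085  0.1545] th -0.1088 open 0.032 F [ 0.   0.6 -3.7] q7 -0.1
shift now-axes [0.   0.11 6.88] after-turn axes [0.   0.11 6.88] rz -0.0008 tilt [-0.0013 -0.0003  0.    ]
```

View pics/s2.png

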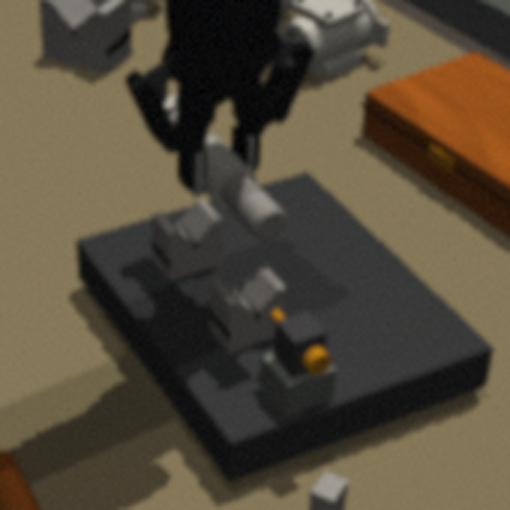

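Emit:
servo_tool([
  [[0, 0.15, 1], [0, 0, 0], 0.1],
  [[0, 0, 1.5], [0, 0, 0], 0.1],
  [[0, 0, 1.5], [0, 0, 0], 0.1],
  [[0, 0, 1], [0, 0, 0], 0.1],
  [[0, 0, 0.7], [0, 0, 0], 0.1],
  [[0, 0, 0.4], [0, 0, 0], 0.1],
  [[0, 0, 0], [0, 0, 0], 0.1],
  [[0, 0, 0], [0, 0, 0], 0.1],
])

```text
time: 27.8
position: [0.5088, -0.0087, 0.0942]
tcp_rot: [[0.108, 0.994, 0.001], [0.994, -0.108, 0.0], [0.0, 0.001, -1.0]]
wrist_force: [0.5, 0.8, -3.7]
opening: 0.0319
finger_force: 60.3
```

Emit:
servo_tool([
  [[0, 0, 0.3], [0, 0, 0], 0.1],
  [[0, 0, 0.2], [0, 0, 0], 0.1],
  [[0, 0, 0.1], [0, 0, 0], 0.1],
  [[0, 0, 0.1], [0, 0, 0], 0.1],
  [[0, 0, 0], [0, 0, 0], 0.1],
  [[0, 0, 0], [0, 0, 0], 0.1],
])

```text
time: 28.4
position: [0.5084, -0.0087, 0.087]
tcp_rot: [[0.108, 0.994, -0.0], [0.994, -0.108, 0.0], [0.0, -0.0, -1.0]]
wrist_force: [-1.3, -0.1, -0.8]
opening: 0.0319
finger_force: 60.6
```

Starting to touch; press a little further.

Emit:
servo_tool([
  [[0, 0, 0.07], [0, 0, 0], 0.1],
  [[0, 0, 0.05], [0, 0, 0], 0.1],
  [[0, 0, 0], [0, 0, 0], 0.1],
  [[0, 0, 0], [0, 0, 0], 0.1],
])

```text
time: 28.8
position: [0.5085, -0.0087, 0.0868]
tcp_rot: [[0.108, 0.994, -0.0], [0.994, -0.108, 0.001], [0.001, -0.0, -1.0]]
wrist_force: [-6.2, -0.2, 7.0]
opening: 0.032
finger_force: 61.5
```

Emit:
servo_tool([
  [[0, -0.07, 0], [0, 0, 0], 0.1],
  [[0, 0, 0.02], [0, 0, 0], 0.1],
  [[0, 0, 0], [0, 0, 0], 0.1],
])

```text
time: 29.1
position: [0.5084, -0.0087, 0.0867]
tcp_rot: [[0.108, 0.994, 0.001], [0.994, -0.108, 0.001], [0.001, 0.001, -1.0]]
wrist_force: [-3.8, -0.8, 7.3]
opening: 0.0322
finger_force: 61.3
```

Emit:
servo_tool([
  [[0, 0, 0], [0, 0, 0], 0.42],
  [[0, 0, 0], [0, 0, 0], 0.46],
  [[0, 0, 0], [0, 0, 0], 0.52],
  [[0, 0, 0], [0, 0, 0], 0.65],
  [[0, 0, 0], [0, 0, 0], 0.8],
  [[0, 0, 0], [0, 0, 0], 1],
  [[0, 0, 0], [0, 0, 0], 1],
  [[0, 0, 0], [0, 0, 0], 1],
  [[0, 0, 0], [0, 0, 0], 1],
  [[0, 0, -0.5], [0, 0, 0], 1],
  [[0, 0, -1.5], [0, 0, 0], 1],
  [[0, 0, -3], [0, 0, 0], 1],
  [[0, 0, -3], [0, 0, 0], 1],
  [[0, 0, -4], [0, 0, 0], 1],
  [[0, 0, -4], [0, 0, 0], 1],
  [[0, 0, 0], [0, 0, 0], 1],
])

```text
time: 30.7
position: [0.511, -0.0088, 0.2516]
tcp_rot: [[0.108, 0.994, 0.01], [0.994, -0.108, 0.002], [0.004, 0.01, -1.0]]
wrist_force: [0.8, -0.6, 0.0]
opening: 0.0855
finger_force: 0.0
```

```bash
python3 plan.py .3777 -.2957 .133 -1.09
```

```text
t 30.7 pos [ 0.511  -0.0088  0.2516] th -0.1083 open 0.0855 F [ 0.8 -0.6  0. ] q7 -0.14
shift now-axes [-30.   -10.27  11.65] after-turn axes [-25.21  19.24  11.65] rz 0.9817 tilt [ 0.0101 -0.0036  0.    ]
```

Emit:
servo_tool([
  [[-3, -1.03, 0], [0, 0, 0], 1],
  [[-3, -1.03, 0], [0, 0, 0], 1],
  [[-3, -1.03, 0], [0, 0, 0], 1],
  [[-3, -1.03, 0], [0, 0, 0], 1],
  [[-3, -1.03, 0], [0, 0, 0], 1],
  [[-3, -1.03, 0], [0, 0, 0], 1],
  [[-3, -1.03, 0], [0, 0, 0], 1],
  [[-3, -1.03, 0], [0, 0, 0], 1],
  [[-3, -1.03, 0], [0, 0, 0], 1],
  [[-3, -1, 0], [0, 0, 0], 1],
  [[0, 0, 0], [0, 0, 0.123], 1],
  [[0, 0, 0], [0, 0, 0.123], 1],
  [[0, 0, 0], [0, 0, 0.123], 1],
  [[0, 0, 0], [0, 0, 0.123], 1],
  [[0, 0, 0], [0, 0, 0.123], 1],
  [[0, 0, 0], [0, 0, 0.123], 1],
  [[0, 0, 0], [0, 0, 0.123], 1],
  [[0, 0, 0], [0, 0, 0.121], 1],
  [[0, 0, 0], [0, 0, 0], 1],
  [[0, 0, 0], [0, 0, 0], 1],
])

```text
time: 32.7
position: [0.3731, -0.2959, 0.2452]
tcp_rot: [[0.885, 0.465, -0.0], [0.465, -0.885, 0.0], [-0.0, -0.0, -1.0]]
wrist_force: [-0.4, -0.4, -0.3]
opening: 0.0854
finger_force: 0.0
```

```bash
python3 plan.py .3777 -.2957 .133 -1.09
python3 - <<'E'
from fit import *
import look
M['spool'][2]=cylx(69,84,18.5,17,12)
for k in range(2):
  fr=frames()
  for n,P,z,a in (('spool',(.507,-.0085),.0804,1.463),('vblock_a',(.513,.04),.05,1.463),('vblock_a',(.503,-.055),.05,1.463),('stand',(.3777,-.2957),0,.48)):
    o=[]
    for c in fr:
      m=look.near(c,n,proj(fr[c],[*P,z+(.06 if n=='stand' else .02)])[0])
      o.append(None if m is None else [np.round(v,4) for v in fit(n,fr,{c:m},P,z,(a,))])
    print(n,o)
c='top';im=fr[c]['pixels'][130:210,270:400];a=cv2.resize(im,None,fx=6,fy=6,interpolation=cv2.INTER_CUBIC);cv2.imwrite('pics/t3.png',a)
E
```

```text
t 32.7 pos [ 0.3731 -0.2959  0.2452] th -1.0875 open 0.0854 F [-0.4 -0.4 -0.3] q7 -0.56
shift now-axes [ 0.42  0.2  11.22] after-turn axes [ 0.42  0.2  11.22] rz 0.0025 tilt [-0.0002  0.      0.    ]
spool [[array([ 0.5071, -0.0097,  1.4609]), np.float64(0.9212)], [array([ 0.5088, -0.0052,  1.4555]), np.float64(0.3236)]]
vblock_a [[array([0.5121, 0.0422, 1.5832]), np.float64(0.2981)], [array([0.5066, 0.037 , 0.9929]), np.float64(0.5219)]]
vblock_a [None, [array([ 0.503, -0.055,  1.463]), np.float64(0.0)]]
stand [[array([ 0.3779, -0.2957,  0.4618]), np.float64(0.762)], [array([ 0.3787, -0.2949,  0.5072]), np.float64(0.9078)]]
spool [[array([ 0.5077, -0.0092,  1.4718]), np.float64(0.9318)], [array([ 0.5089, -0.0065,  1.4648]), np.float64(0.4038)]]
vblock_a [[array([0.5121, 0.0406, 1.4797]), np.float64(0.4928)], [array([0.5055, 0.0359, 0.9704]), np.float64(0.5695)]]
vblock_a [[array([ 0.5031, -0.0539,  1.4566]), np.float64(0.4977)], [array([ 0.503, -0.055,  1.463]), np.float64(0.0)]]
stand [[array([ 0.3783, -0.2966,  0.4422]), np.float64(0.7308)], [array([ 0.3786, -0.2956,  0.4902]), np.float64(0.9286)]]
```

View pics/t3.png

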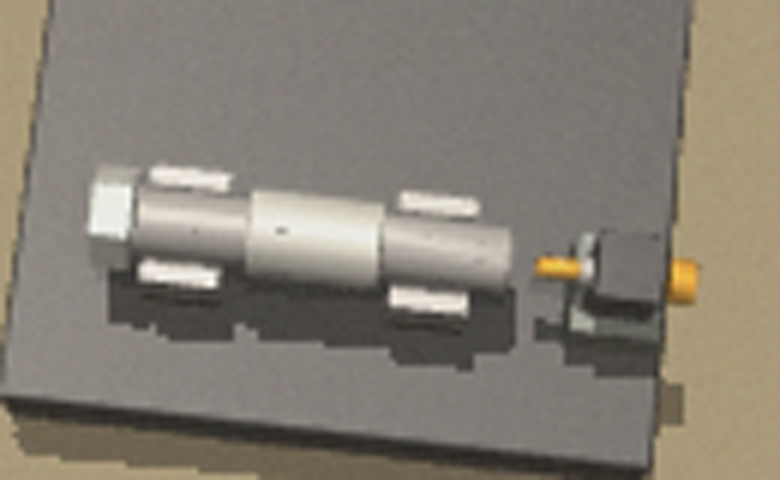

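Emit:
servo_tool([
  [[0.45, 0.2, 1.5], [0, 0, 0], 1],
  [[0, 0, 2], [0, 0, 0], 1],
  [[0, 0, 2], [0, 0, 0], 1],
  [[0, 0, 2], [0, 0, 0], 1],
  [[0, 0, 1.8], [0, 0, 0], 1],
  [[0, 0, 1], [0, 0, 0], 1],
  [[0, 0, 0.6], [0, 0, 0], 1],
  [[0, 0, 0], [0, 0, 0], 1],
  [[0, 0, 0], [0, 0, 0], 1],
])

```text
time: 34.7
position: [0.3786, -0.2958, 0.137]
tcp_rot: [[0.887, 0.462, 0.001], [0.462, -0.887, -0.0], [0.001, 0.001, -1.0]]
wrist_force: [-0.6, 0.7, -1.0]
opening: 0.0852
finger_force: 0.0
```

```bash
python3 plan.py .378 -.2957 .135 -1.09
```

```text
t 34.7 pos [ 0.3786 -0.2958  0.137 ] th -1.09 open 0.0852 F [-0.6  0.7 -1. ] q7 -0.46
shift now-axes [-0.05 -0.04  0.2 ] after-turn axes [-0.05 -0.04  0.2 ] rz 0.0 tilt [ 0.0008 -0.0006  0.    ]
```

Emit:
servo_tool([
  [[0, 0, 0.1], [0, 0, 0], 0.6],
  [[0, 0, 0], [0, 0, 0], 0.4],
  [[0, 0, 0], [0, 0, 0], 0.25],
  [[0, 0, 0], [0, 0, 0], 0],
  [[0, 0, 0], [0, 0, 0], 0],
  [[0, 0, 0], [0, 0, 0], 0],
  [[0, 0, 0], [0, 0, 0], 0],
  [[0, 0, 0], [0, 0, 0], 0],
  [[0, 0, 0], [0, 0, 0], 0],
  [[0, 0, 0], [0, 0, 0], 0],
  [[0, 0, 0], [0, 0, 0], 0],
], force=80)

```text
time: 35.8
position: [0.3786, -0.2957, 0.1356]
tcp_rot: [[0.887, 0.463, 0.001], [0.463, -0.887, -0.0], [0.001, 0.001, -1.0]]
wrist_force: [3.0, -0.5, 1.2]
opening: 0.013
finger_force: 78.8
```

```bash
python3 plan.py .5718 -.0155 .186 -1.679
python3 - <<'E'
from fit import *
import look
for k in range(2):
  fr=frames()
  for n,P,z,a in (('stand',(.3777,-.2957),0,.48),):
    o=[]
    for c in fr:
      m=look.near(c,n,proj(fr[c],[*P,z+.06])[0])
      o.append(None if m is None else [np.round(v,4) for v in fit(n,fr,{c:m},P,z,(a,))])
    print(n,o)
E
```

```text
t 35.8 pos [ 0.3786 -0.2957  0.1356] th -1.0899 open 0.013 F [ 3.  -0.5  1.2] q7 -0.46
shift now-axes [ 30.09 -15.9   -5.03] after-turn axes [ 16.19 -29.94  -5.03] rz 0.5891 tilt [ 0.0008 -0.0006  0.    ]
stand [[array([ 0.3779, -0.2953,  0.4647]), np.float64(0.609)], None]
stand [[array([ 0.3778, -0.2942,  0.483 ]), np.float64(0.5979)], [array([ 0.3781, -0.2954,  0.472 ]), np.float64(0.8967)]]
```

Emit:
servo_tool([
  [[0, 0, -0.3], [0, 0, 0], 0],
  [[0, 0, -0.7], [0, 0, 0], 0],
  [[0, 0, -1.5], [0, 0, 0], 0],
  [[0, 0, -1.5], [0, 0, 0], 0],
  [[0, 0, -1.5], [0, 0, 0.07], 0],
  [[0, 0, -1.5], [0, 0, 0.075], 0],
  [[0, 0, -1.2], [0, 0, 0.075], 0],
  [[0, 0, -0.8], [0, 0, 0.075], 0],
  [[0, 0, 0], [0, 0, 0.075], 0],
  [[0, 0, 0], [0, 0, 0.075], 0],
  [[0, 0, 0], [0, 0, 0.075], 0],
  [[0, 0, 0], [0, 0, 0.07], 0],
  [[1, 0, 0], [0, 0, 0], 0],
  [[2.2, 0, 0], [0, 0, 0], 0],
  [[2.8, 0, 0], [0, 0, 0], 0],
  [[3, 0, 0], [0, 0, 0], 0],
  [[3, 0, 0], [0, 0, 0], 0],
  [[2.6, 0, 0], [0, 0, 0], 0],
  [[1.6, 0, 0], [0, 0, 0], 0],
  [[1, 0, 0], [0, 0, 0], 0],
])

```text
time: 38.3
position: [0.5509, -0.3128, 0.2235]
tcp_rot: [[0.994, -0.105, -0.003], [-0.105, -0.994, 0.0], [-0.003, -0.0, -1.0]]
wrist_force: [-0.1, 0.9, -7.9]
opening: 0.013
finger_force: 78.4
```

```bash
python3 plan.py .5723 -.0160 .186 -1.679
python3 - <<'E'
from fit import *
f=bot.grab_frame('side');cv2.imwrite('pics/s4.png',cv2.resize(f['pixels'][120:370,300:560],None,fx=2.3,fy=2.3,interpolation=cv2.INTER_CUBIC))
E
```

```text
t 38.3 pos [ 0.5509 -0.3128  0.2235] th -1.6759 open 0.013 F [-0.1  0.9 -7.9] q7 -0.99
shift now-axes [ -0.97 -29.75   3.75] after-turn axes [ -1.06 -29.74   3.75] rz 0.0031 tilt [-0.      0.0031  0.    ]
```

View pics/s4.png

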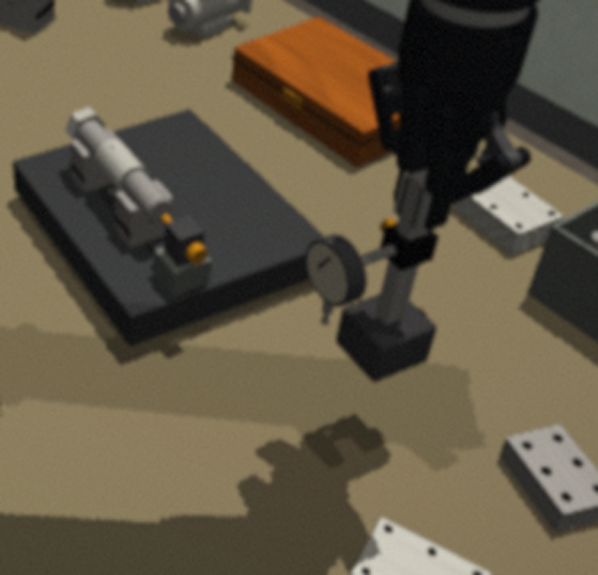

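Emit:
servo_tool([
  [[0, -1, 0], [0, 0, 0.003], 0],
  [[0, -2, 0], [0, 0, 0], 0],
  [[0, -2.5, 0], [0, 0, 0], 0],
  [[0, -2.8, 0], [0, 0, 0], 0],
  [[0, -2.8, 0], [0, 0, 0], 0],
  [[0, -2.8, 0], [0, 0, 0], 0],
  [[0, -2.8, 0], [0, 0, 0], 0],
  [[0, -2.8, 0], [0, 0, 0], 0],
  [[0, -2.8, 0], [0, 0, 0], 0],
  [[0, -2.5, 0], [0, 0, 0], 0],
  [[0, -2, 0], [0, 0, 0], 0],
  [[0, -1.5, 0], [0, 0, 0], 0],
  [[0, -1, 0], [0, 0, 0], 0],
  [[-0.5, -0.44, 0], [0, 0, 0], 0],
  [[-0.3, 0, 0], [0, 0, 0], 0],
  [[0, 0, 0], [0, 0, 0], 0],
  [[0, 0, 0], [0, 0, 0], 0],
])

```text
time: 40.05
position: [0.5743, -0.0193, 0.2256]
tcp_rot: [[0.993, -0.114, 0.0], [-0.114, -0.993, -0.0], [0.0, 0.0, -1.0]]
wrist_force: [-0.6, -0.6, -6.9]
opening: 0.0131
finger_force: 78.4
```

```bash
python3 plan.py .5723 -.0160 .1856 -1.679
python3 - <<'E'
from fit import *
import look
fr=frames();P=(.5723,-.016);o=[]
for c in fr:
      m=look.near(c,'stand',proj(fr[c],[*P,.15])[0])
      o.append(None if m is None else [np.round(v,4) for v in fit('stand',fr,{c:m},P,.088,(-.108,))])
print(o)
E
```

```text
t 40.05 pos [ 0.5743 -0.0193  0.2256] th -1.6849 open 0.0131 F [-0.6 -0.6 -6.9] q7 -1.58
shift now-axes [-0.24 -0.31  4.  ] after-turn axes [-0.24 -0.31  4.  ] rz -0.0059 tilt [ 0.0003 -0.0004  0.    ]
[None, None]
```

Emit:
servo_tool([
  [[-0.2, -0.25, 0.3], [0, 0, -0.005], 0],
  [[0, 0, 0.8], [0, 0, 0], 0],
  [[0, 0, 0.9], [0, 0, 0], 0],
  [[0, 0, 0.5], [0, 0, 0], 0],
  [[0, 0, 0], [0, 0, 0], 0],
  [[0, 0, 0], [0, 0, 0], 0],
])

```text
time: 40.95
position: [0.5727, -0.0152, 0.2002]
tcp_rot: [[0.994, -0.107, -0.0], [-0.107, -0.994, -0.0], [-0.0, 0.0, -1.0]]
wrist_force: [-1.0, -0.8, -7.6]
opening: 0.0133
finger_force: 78.4
```

```bash
python3 plan.py .5723 -.0160 .1856 -1.679
python3 - <<'E'
from fit import *
f=bot.grab_frame('side');a=cv2.resize(f['pixels'][130:260,310:440],None,fx=5,fy=4.6,interpolation=cv2.INTER_CUBIC)
cv2.imwrite('pics/s5.png',a)
E
```

```text
t 40.95 pos [ 0.5727 -0.0152  0.2002] th -1.6781 open 0.0133 F [-1.  -0.8 -7.6] q7 -1.57
shift now-axes [-0.04  0.08  1.46] after-turn axes [-0.04  0.08  1.46] rz 0.0009 tilt [ 0.0002  0.0002 -0.    ]
```

View pics/s5.png

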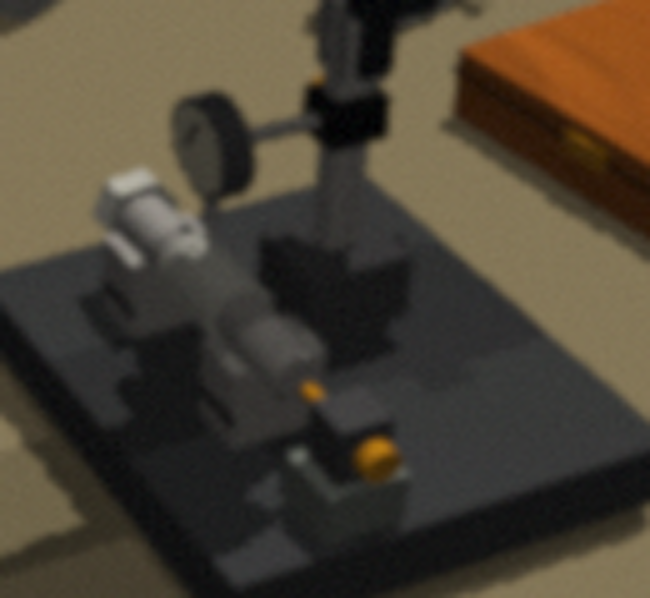

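Run:
```python
from fit import *
fr=frames()
f=fr['side']
for q in ([.5081,-.0082,.125],[.5078,-.009,.1148],[.5078+.0027,-.009+.0249,.1148],[.5078-.0027,-.009-.0249,.1148]):
    u=proj(f,q)[0]; print(np.round(u,1),'crop',np.round((u-[310,130]+.5)*[5,4.6]))
print([(d['p'],d['xy']) for c in fr for d in bot.spot_point(c,'dial_tip')])
```

```text
[352.1 182.4] crop [213. 243.]
[352.1 186.3] crop [213. 261.]
[346.8 180.5] crop [186. 234.]
[357.6 192.4] crop [241. 289.]
[]
```

Emit:
servo_tool([
  [[0, 0, 0.3], [0, 0, 0], 0],
  [[0, 0, 0.3], [0, 0, 0], 0],
  [[0, 0, 0.3], [0, 0, 0], 0],
  [[0, 0, 0.2], [0, 0, 0], 0],
  [[0, 0, 0.1], [0, 0, 0], 0],
  [[0, 0, 0.1], [0, 0, 0], 0],
  [[0, 0, 0], [0, 0, 0], 0],
  [[0, 0, 0], [0, 0, 0], 0],
])

```text
time: 42.0
position: [0.5727, -0.0151, 0.1875]
tcp_rot: [[0.994, -0.107, -0.0], [-0.107, -0.994, 0.0], [-0.0, -0.0, -1.0]]
wrist_force: [-0.4, 1.0, -6.4]
opening: 0.0129
finger_force: 78.5
```

Emit:
servo_tool([
  [[0, 0, 0.1], [0, 0, 0], 0],
  [[0, 0, 0.1], [0, 0, 0], 0],
  [[0, 0, 0.05], [0, 0, 0], 0],
  [[0, 0, 0], [0, 0, 0], 0],
  [[0, 0, 0], [0, 0, 0], 0],
])

```text
time: 42.5
position: [0.573, -0.0152, 0.1857]
tcp_rot: [[0.994, -0.107, 0.001], [-0.107, -0.994, 0.0], [0.001, -0.0, -1.0]]
wrist_force: [-1.7, -0.9, 1.4]
opening: 0.0131
finger_force: 79.5
```

Base is down. Release gently and back off upward.

Emit:
servo_tool([
  [[0, 0, 0], [0, 0, 0], 0.18],
  [[0, 0, 0], [0, 0, 0], 0.22],
  [[0, 0, 0], [0, 0, 0], 0.3],
  [[0, 0, 0], [0, 0, 0], 0.5],
  [[0, 0, 0], [0, 0, 0], 0.8],
  [[0, 0, 0], [0, 0, 0], 0.9],
  [[0, 0, 0], [0, 0, 0], 0.9],
  [[0, 0, 0], [0, 0, 0], 0.9],
  [[0, 0, -1], [0, 0, 0], 0.9],
  [[0, 0, -2], [0, 0, 0], 0.9],
  [[0, 0, -3], [0, 0, 0], 0.9],
  [[0, 0, -3], [0, 0, 0], 0.9],
])

```text
time: 43.7
position: [0.5726, -0.0152, 0.2765]
tcp_rot: [[0.994, -0.107, -0.0], [-0.107, -0.994, 0.0], [-0.0, -0.0, -1.0]]
wrist_force: [0.7, -0.1, 0.6]
opening: 0.0767
finger_force: 0.0
```

Emit:
servo_tool([
  [[0, -3, -1], [0, 0, 0], 0.9],
  [[0, -3.5, 0], [0, 0, 0], 0.9],
  [[0, -3.5, 0], [0, 0, 0], 0.9],
  [[0, -3.5, 0], [0, 0, 0], 0.9],
  [[0, -3.5, 0], [0, 0, 0], 0.9],
  [[0, -3.5, 0], [0, 0, 0], 0.9],
  [[0, -3.5, 0], [0, 0, 0], 0.9],
  [[0, 0, 0], [0, 0, 0], 0.9],
  [[0, 0, 0], [0, 0, 0], 0.9],
])

```text
time: 44.6
position: [0.5983, 0.2244, 0.2851]
tcp_rot: [[0.994, -0.105, 0.0], [-0.105, -0.994, -0.001], [0.0, 0.001, -1.0]]
wrist_force: [-0.1, -0.6, -1.1]
opening: 0.077
finger_force: 0.0
```

Run:
```python
from fit import *
import look
for k in range(2):
  fr=frames()
  for n,P,z,a in (('spool',(.507,-.0085),.0804,1.463),('stand',(.573,-.0155),.05,-.108)):
    o=[]
    for c in fr:
      m=look.near(c,n,proj(fr[c],[*P,z+(.06 if n=='stand' else .02)])[0])
      o.append(None if m is None else [np.round(v,4) for v in fit(n,fr,{c:m},P,z,(a,))])
    print(n,o)
a=cv2.resize(fr['top']['pixels'][105:215,260:400],None,fx=2.85,fy=2.85,interpolation=cv2.INTER_CUBIC)
b=cv2.resize(fr['side']['pixels'][130:260,310:440],(399,399),interpolation=cv2.INTER_CUBIC)
w=np.zeros((399,798,3),np.uint8);w[:a.shape[0],:a.shape[1]]=a[:,:399];w[:,399:]=b
cv2.imwrite('pics/f.png',w)
```

```text
spool [[array([ 0.5069, -0.0091,  1.4688]), np.float64(0.8173)], [array([ 0.5095, -0.0051,  1.4637]), np.float64(0.9026)]]
stand [[array([ 0.5726, -0.0141, -0.1172]), np.float64(0.9232)], [array([ 0.5726, -0.0134, -0.0984]), np.float64(0.8172)]]
spool [[array([ 0.5073, -0.0089,  1.4684]), np.float64(0.8057)], [array([ 0.5096, -0.0062,  1.4754]), np.float64(0.8965)]]
stand [[array([ 0.5735, -0.0142, -0.108 ]), np.float64(0.9161)], [array([ 0.5731, -0.0139, -0.1178]), np.float64(0.8504)]]
```

View pics/f.png

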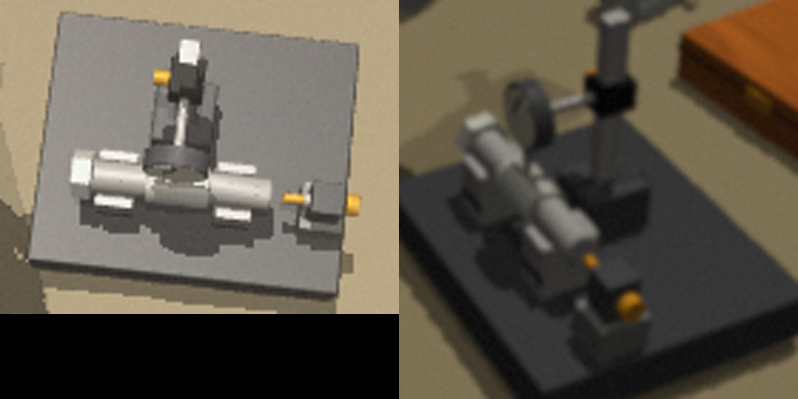

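```bash
python3 -c "
from rig import bot
print(bot.hand_in())"
```

```text
the job is handed in; nothing more can be done
None
```

The run-out setup is built and handed in at about 45 s of the 115 s allowed. The spool lies in both V-blocks, its plain end about 9–12 mm short of the stop screw by camera estimate, and the dial plunger presses on the land within about 2 mm of its middle.

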